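# Pack the spice chest, shut it and walk it home

## Robot

A 6-joint arm with a two-finger parallel gripper is mounted at the origin on the work surface; the furniture and walls round the work are solid. World frame = base frame: x ahead of the robot, y to its left, z up, the work surface at z = 0. Lengths are in mm, angles in rad, forces in N, time in s.
With the tool pointing down it reaches from about 275 to 825 mm from the base axis. Payload 4.9 kg.
Tool frame: the origin (TCP) lies on the centre line of the jaws, within the pads' length; the fingertips stand 25 mm ahead of it and the grasp point (between the pads) lies 6 mm ahead of it; z points along the fingers, y is the line along which they close (so a half turn about z gives the same grasp; the last joint's range is limited). The gripper opens to 85 mm and grips with 20 to 120 N. Pads are 22 mm wide; open, the fingers measure 114 mm over their backs; the gripper's body (76 mm by 85 mm) begins 54 mm behind the grasp point. The pads swing forward as they close: fully open they stand 13 mm farther back than shut.
Start: joints at [0.974, 0.326, -0.193, 1.052, 0, 1.437], TCP at [245.548, 492.163, 256.281] pointing down, gripper open.
Joint ranges: [-2.65, 2.65], [-0.97, 1.79], [-1.3, 1.35], [-1.93, 2.1], [-1.47, 1.37], [-3.14, 3.14]. Speed limits (rad/s): [2.57, 2.57, 3.14, 3.14, 3.14, 3.14].

## Interface

Orientations are given as a unit quaternion [w, x, y, z].
In Python, from bench import manip gives the robot as it stands.
- The arm moves only by the shell command python3 shift.py 'ROWS' [FORCE]. ROWS is a JSON list of rows, 1 to 10 of them, each of 7 numbers: dx, dy, dz in mm, then a rotation vector rx, ry, rz in rad, then the finger opening in mm; each row is the pose to reach, as a shift and turn from the pose commanded when the command began, along the tool's axes at that moment; what a row does not reach only later rows make up. A row lasts 1/8 s, in which the tool goes at most 62.5 mm and 0.188 rad, less where a joint would pass 70% of its speed; a pose out of reach is approached as far as the arm can. The fingers move at their own pace and stop on an object; FORCE is the grip in N (left out, the last holds). Time passes only in rows, so rows that do not move let the fingers close. It prints the time, the measured TCP pose, the force, the opening and the grip force at its end.
- manip.observe(): the state, without advancing time (a new reading comes with each control period).
- manip.read_camera(name): name is "scene" or "top"; returns a dict with "img" (480x640x3 uint8, red, green, blue), "fx", "fy", "cx", "cy" (pixels), "extrinsics" (4x4, takes a point from camera to world coordinates). Camera axes: x right, y down, z forward; pixel columns grow to the right and rows downward; lengths in mm; the calibration is good to about 2 mm. A picture is of the moment at which its call begins. There is no depth.
- manip.sign_off(): hands the job in; it is judged then, once.
The state is a dict: "clock": time; "q": joint angles; "dq": joint speeds; "joint_efforts": joint torques, N m; "eef_pos": TCP position; "eef_rot": TCP orientation; "wrist_force": force on the tool from outside, world axes, zero at the start; "torque": the same for the moment, N m; "opening": finger opening in mm; "grasp_force": force on a finger pad.
Only numpy, scipy, OpenCV 4.12 (cv2) and the standard library are available. Lean on these libraries where they do the work, as an engineer would, in place of code of your own. Each camera call takes 0.05 s, during which the arm holds its last target. There are 200 camera calls.

## Task

Put the spice jars that are out into the spice chest, one upright in each well, then lower its lid gently until it is fully shut. The loaded chest is not to be lifted off the worktop: take the handle on its front, tip the chest towards you onto its front bottom edge and walk it back in bold strides (4 cm or more), one front corner standing while the other swings forward, tipped all the way onto the cork mat by the wall; there let it down flat, square on the middle of the mat with its front to the room, and leave the other things where they are.

Things in the scene. Friction and masses are not known exactly. Their poses are not given: they have to be found in the camera images.
- chest: white spice chest with a wooden drawer front (drawer shut, plays no part), 140 mm deep (x), 160 mm wide (y), walls 180 mm high, 226 mm with the lid shut, about 1.3 kg empty: 3 to 6 N at the handle tips it. Origin at the centre of its underside, level with the soles of its four rubber feet; x points to its back (handle and drawer face -x), y to its left, z up
- wells (a point): middle of the floor of the chest's four square wells, in the chest frame at x = 0, y = 0, z = 108 mm. The wells' centres lie at x = +-34, y = +-36 mm from here (chest axes); each is 56 (x) by 54 (y) mm wide, between strips 68 mm high; the outer walls stand 72 mm above this floor, so a jar's cap stands clear above them
- handle (a point): grip point of the fixed steel pull handle on the chest's front, in the chest frame at x = -116, y = 0, z = 205 mm. The handle is an upright flat bar, 14 mm wide (along y), 22 mm deep (x), from z = 106 up to 224 mm, held by two arms at z = 118 and 164; above those it stands free, 35 mm in front of the wall and lid, and is pinched across its width from above
- lid (a joint): angle of the chest's wooden lid (rad): 0 fully shut, about 1.6 upright, at most 2.05. A hollow cover 140 x 160 x 46 mm hinged along the top of the chest's back wall (axis along the chest's y, at x = 70, z = 180 mm in the chest frame), opening up and back. The hinge is stiff (0.2 N m): the lid stays at any angle and must be brought down all the way
- tab_l (a point): middle of the left of two steel tabs on the lid's free edge: 14 mm wide (along the hinge), 12 mm thick, standing 18 mm out of the edge; with the lid shut it lies in the chest frame at x = -79, y = +50, z = 200 mm (149 mm from the hinge line, 20 mm above it). It can be pinched across its width from above and turns between the finger pads as the lid comes down
- tab_r (a point): the same for the right tab, 50 mm to the right of the chest's middle
- foot_fl (a point): outer front point of the sole of the chest's front left foot, in the chest frame at x = -66, y = +70, z = 0 mm: the chest tips on the line from here to foot_fr. The rubber feet are 8 mm high and grip the stone well (friction about 1.1)
- foot_fr (a point): the same for the front right foot, x = -66, y = -70, z = 0 mm
- foot_bl (a point): the same for the back left foot, x = 66, y = 70, z = 0 mm
- foot_br (a point): the same for the back right foot, x = 66, y = -70, z = 0 mm
- mat: thin brown cork mat by the wall, fixed, 185 mm (x) x 205 mm (y), lying flat with no step to climb: the chest's place. Origin at its centre; the chest's x axis shall point along the mat's x axis (away from the robot)
- jar1: red-capped spice jar, 45 mm across, 106 mm tall (cap 45 mm across, from 85 mm up to the top), 0.1 kg, standing upright at the start (one that gets knocked over must be stood up again); origin at the centre of its underside, z up its axis. All four jars look alike; some may be absent
- jar2: red-capped spice jar, 45 mm across, 106 mm tall (cap 45 mm across, from 85 mm up to the top), 0.1 kg, standing upright at the start (one that gets knocked over must be stood up again); origin at the centre of its underside, z up its axis. All four jars look alike; some may be absent
- jar3: red-capped spice jar, 45 mm across, 106 mm tall (cap 45 mm across, from 85 mm up to the top), 0.1 kg, standing upright at the start (one that gets knocked over must be stood up again); origin at the centre of its underside, z up its axis. All four jars look alike; some may be absent
- jar4: red-capped spice jar, 45 mm across, 106 mm tall (cap 45 mm across, from 85 mm up to the top), 0.1 kg, standing upright at the start (one that gets knocked over must be stood up again); origin at the centre of its underside, z up its axis. All four jars look alike; some may be absent
- pepper_mill: dark wooden pepper mill, 58 mm across, 170 mm tall, standing right of the mat; to be left alone. Origin at the centre of its underside
- tin: food tin, 76 mm across, 58 mm tall, standing to the right; to be left alone. Origin at the centre of its underside
- mug: striped mug, 83 mm wide, 90 mm tall, standing to the far left; to be left alone. Origin at its underside

How it is judged:
By the outcome, as a careful person would: the job done as asked, in the order asked, and still so for the second after the job is handed in, with the robot touching nothing.
Of jar1, jar2, jar3, jar4 only 2 to 4 are there at a start; the rules pass over those that are not, and their reading is None.
At some moment in a run one of jar1, jar2, jar3, jar4 may be knocked a few centimetres aside while the robot is not near it.
Once in a run the grip may slacken for a moment while it holds something.
It also fails if it takes over 210 s, if anything falls off the work surface, if the arm or the gripper's body presses on something with over 40 N, if the wrist force passes 120 N, or if a joint passes its speed limit or range.

## Working session

There is one attempt and no reset: what is moved stays moved. The work goes in short steps, Python scripts to look and compute and a shell command to move; the robot and the scene stay as the last step left them, time stands still between calls to the robot, and variables do not carry over. Pictures are saved under pics/ and viewed, at most 14 in all, crops included, and the job is handed in when it is done.

```bash
ls; mkdir -p pics; python3 - <<'E'
from bench import manip
import cv2
print(manip.observe())
for n in ("scene","top"):
    c=manip.read_camera(n); cv2.imwrite(f"pics/{n}0.png",c["img"][:,:,::-1]); print(n,c["fx"],c["fy"],c["cx"],c["cy"],c["extrinsics"].tolist() if hasattr(c["extrinsics"],"tolist") else c["extrinsics"])
E
```

```text
bench.py
pics
shift.py
{'clock': 0.0, 'q': array([ 9.73814266e-01,  3.26920643e-01, -1.93597801e-01,  1.05202329e+00,
       -3.67748218e-05,  1.43660369e+00]), 'dq': array([-0.00015363,  0.00014654,  0.00165969, -0.0002392 , -0.00181424,
        0.00056963]), 'joint_efforts': array([-5.40131368e-04, -4.43398905e+01,  2.62442493e+01,  1.54498365e-02,
       -1.31317315e-04,  9.56037553e-06]), 'eef_pos': array([245.22547485, 491.68455814, 255.50918827]), 'eef_rot': array([-2.94817375e-04,  2.29335184e-01,  9.73347118e-01, -8.21603351e-04]), 'wrist_force': array([-0.36470344, -0.15464168,  0.67580882]), 'torque': array([-0.05377656, -0.01258436,  0.0013968 ]), 'grasp_force': 0.0, 'opening': 85.40443325854702}
scene 533.5171414016341 533.5171414016341 322.7675449288528 241.84720810886384 [[-0.13891040250821926, 0.41171681783921366, -0.9006626238405568, 1741.7615880160574], [0.9902799704901069, 0.06421030253884272, -0.12337997039221528, 316.90986836576843], [0.007034210767250833, -0.9090469179070035, -0.4166343971909422, 702.0548980939369], [0.0, 0.0, 0.0, 1.0]]
top 604.8731059739969 604.8731059739969 334.32885044926866 246.6749108286609 [[-0.0733008241122397, -0.9630489866364984, 0.25915948472490896, 174.23144775235343], [-0.9973035430073326, 0.069856170396046, -0.022489076517735213, 181.1362519037238], [0.0035541932261008127, -0.26010914016237957, -0.965572681321556, 1585.9615931184073], [0.0, 0.0, 0.0, 1.0]]
```
View pics/scene0.png

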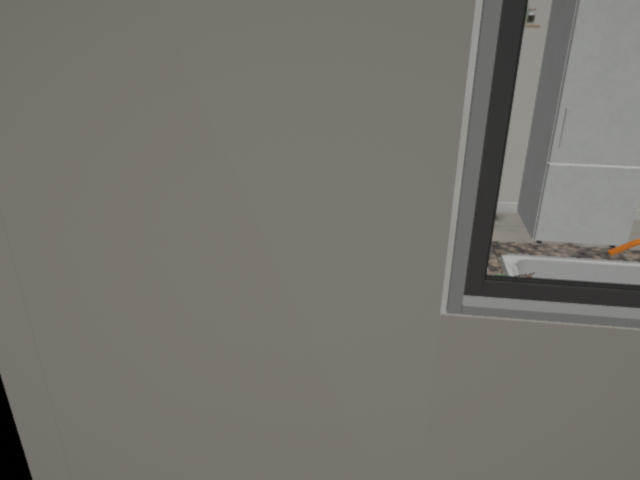

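View pics/top0.png

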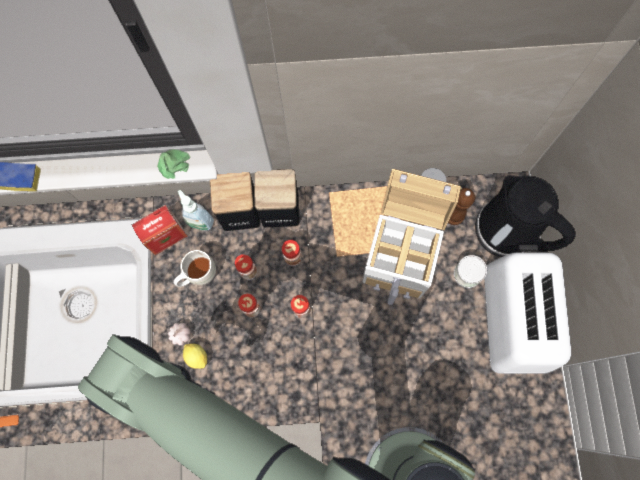

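The scene camera only sees a wall. The top camera shows four red-capped jars near (245,265), (290,250), (248,303) and (300,304). The open chest is near (405,255), the mat near (357,222), the mill near (463,200) and the tin near (471,270).

```bash
cat > h.py <<'E'
from bench import manip
import numpy as np, cv2
from scipy.spatial.transform import Rotation as R
from scipy.optimize import least_squares
def cam(): return manip.read_camera("top")
def p2w(c,uv,z):
    E=np.array(c["extrinsics"]); d=E[:3,:3]@[(uv[0]-c["cx"])/c["fx"],(uv[1]-c["cy"])/c["fy"],1]
    return E[:3,3]+d*(z-E[2,3])/d[2]
def w2p(c,P):
    E=np.array(c["extrinsics"]); q=(np.atleast_2d(P)-E[:3,3])@E[:3,:3]
    return np.c_[c["fx"]*q[:,0]/q[:,2]+c["cx"],c["fy"]*q[:,1]/q[:,2]+c["cy"]]
def state():
    o=manip.observe(); w=o["eef_rot"]; return o,R.from_quat([w[1],w[2],w[3],w[0]])
def reds(c):
    im=c["img"][:,:,::-1]; h=cv2.cvtColor(im,cv2.COLOR_BGR2HSV)
    m=((h[...,0]<8)|(h[...,0]>172))&(h[...,1]>150)&(h[...,2]>80)
    n,l,s,ce=cv2.connectedComponentsWithStats(m.astype(np.uint8))
    return [(ce[i].round(1).tolist(),s[i].tolist()) for i in range(1,n) if s[i,4]>80]
def crop(c,name,x0,y0,x1,y1,k):
    cv2.imwrite(f"pics/{name}.png",cv2.resize(c["img"][y0:y1,x0:x1,::-1],None,fx=k,fy=k,interpolation=cv2.INTER_CUBIC))
E
python3 - <<'E'
from h import *
c=cam(); crop(c,"c1",320,160,520,310,4)
for ce,s in reds(c):
    P=p2w(c,ce,100); print(ce,s,P.round(0))
print(w2p(c,[[0,0,0]]))
E
```

```text
[153.5, 224.2] [133, 207, 42, 35, 531] [666. 605. 100.]
[165.8, 239.8] [145, 226, 41, 28, 403] [622. 574. 100.]
[290.2, 249.0] [282, 240, 17, 18, 169] [575. 259. 100.]
[243.2, 262.9] [235, 255, 17, 17, 199] [547. 379. 100.]
[246.8, 302.7] [239, 294, 17, 18, 174] [445. 374. 100.]
[299.8, 304.1] [291, 295, 18, 18, 175] [432. 243. 100.]
[[410.54566608 477.0771616 ]]
```

View pics/c1.png

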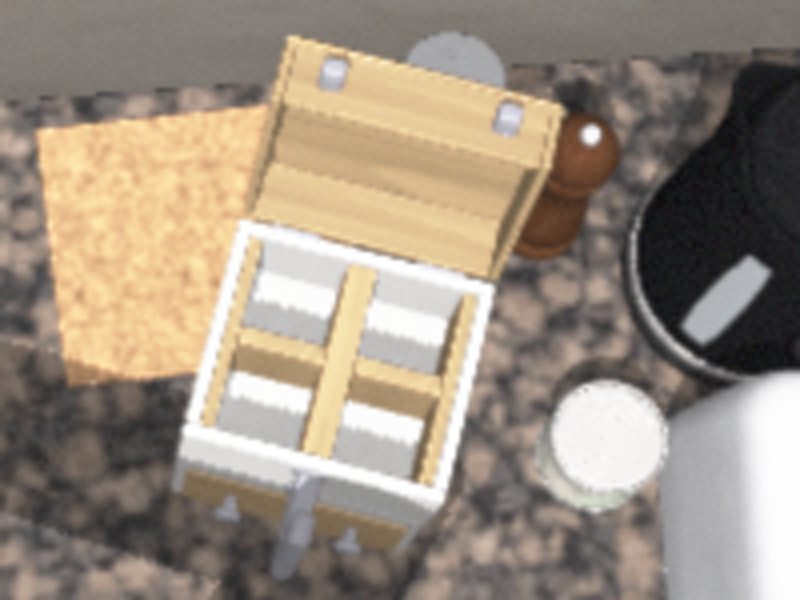

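The crop gives the chest rim corners (z=180) at BL (243,222), BR (492,285), FR (440,497) and FL (184,430). The mat's left corners are at (38,128) and (70,383), with a back-edge point at (270,105). The lid is open and its tabs are at (334,73) and (510,117).

```bash
python3 - <<'E'
from h import *
c=cam(); f=lambda u,v:(320+(u-1.5)/4,160+(v-1.5)/4)
obs=np.array([f(243,222),f(492,285),f(440,497),f(184,430)])
L=np.array([[70,80,180],[70,-80,180],[-70,-80,180],[-70,80,180.]])
def T(p,L): return L@R.from_euler('z',p[2]).as_matrix().T+[p[0],p[1],0]
r=least_squares(lambda p:(w2p(c,T(p,L))-obs).ravel(),[500,0,0]); p=r.x
print("chest",p[:2].round(1),np.degrees(p[2]).round(2),r.fun.round(1))
print("wells",T(p,np.array([[x,y,108] for x in(34,-34) for y in (36,-36)])).round(1))
print("handle",T(p,np.array([[-116,0,205]])), (w2p(c,T(p,np.array([[-116,0,224],[-116,0,106]])))-[320,160])*4)
for a in np.arange(1.3,2.1,.1):
    q=[]
    for y in(50,-50):
        x,z=-149,20; X=70+x*np.cos(a)+z*np.sin(a); Z=180-x*np.sin(a)+z*np.cos(a); q.append([X,y,Z])
    print(round(a,2),((w2p(c,T(p,np.array(q)))-[320,160])*4+1.5).round(0).tolist())
A=[p2w(c,f(*u),0) for u in((70,383),(38,128),(195,372),(270,105))]
print(np.round(A,1))
Lm=np.array([[-92.5,102.5,0],[92.5,102.5,0]])
def res(m):
    e=(w2p(c,T(m,Lm))-np.array([f(70,383),f(38,128)])).ravel()
    g=[]
    for P,x in((A[2],-92.5),(A[3],92.5)):
        l=R.from_euler('z',-m[2]).as_matrix()@(P-[m[0],m[1],0]); g.append((l[0]-x)/2.2)
    return np.r_[e,g]
r=least_squares(res,[600,100,0]);print("mat",r.x.round(3),np.degrees(r.x[2]),r.fun.round(1))
print(((w2p(c,T(r.x,np.array([[92.5,102.5,0],[92.5,-102.5,0],[-92.5,-102.5,0],[-92.5,102.5,0]])))-[320,160])*4).round(0))
E
```

```text
chest [534.  -19.7] -19.62 [-0.9 -1.4  0.8 -0.4  0.7  1.2 -0.6  0.4]
wells [[578.1   2.8 108. ]
 [553.9 -65.  108. ]
 [514.   25.7 108. ]
 [489.8 -42.2 108. ]]
handle [[424.68484157  19.28395836 205.        ]] [[299.01061888 524.63254662]
 [279.94431608 560.68320496]]
1.3 [[304.0, 180.0], [482.0, 226.0]]
1.4 [[311.0, 154.0], [488.0, 200.0]]
1.5 [[317.0, 129.0], [494.0, 175.0]]
1.6 [[323.0, 106.0], [499.0, 152.0]]
1.7 [[329.0, 84.0], [504.0, 129.0]]
1.8 [[334.0, 64.0], [508.0, 109.0]]
1.9 [[339.0, 46.0], [512.0, 91.0]]
2.0 [[343.0, 30.0], [514.0, 74.0]]
[[575.  138.4   0. ]
 [759.2 147.    0. ]
 [576.6  53.4   0. ]
 [764.6 -15.7   0. ]]
mat [6.70224e+02 4.02530e+01 3.70000e-02] 2.1386876920985003 [-0.3  0.4  0.3  0.1 -0.3 -0.1]
[[ 38. 127.]
 [330.  97.]
 [368. 351.]
 [ 67. 383.]]
```

```bash
python3 - <<'E'
from h import *
c=cam(); crop(c,"c2",357,205,457,305,6)
E
```

```text
(no output)
```

View pics/c2.png

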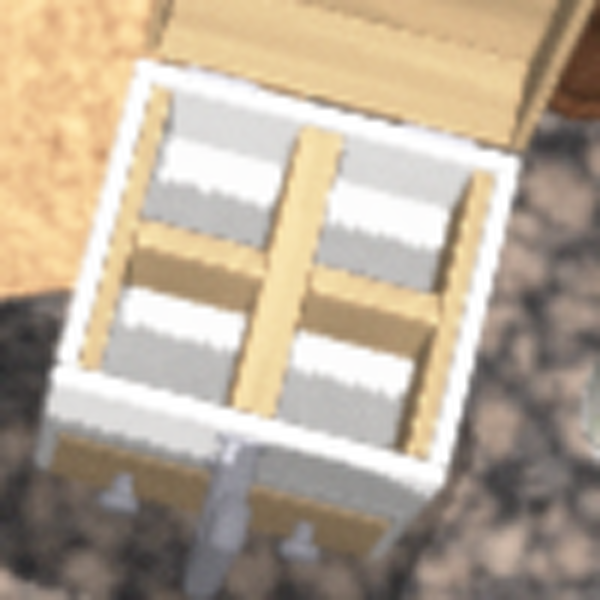

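Refined from the zoom: rim corners BL (134,60), BR (523,156), FR (441,488) and FL (50,380), and the strip crossing (z=176) at (289,272).

```bash
cat >> h.py <<'E'
def T(p,L): return np.atleast_2d(L)@R.from_euler('z',p[2]).as_matrix().T+[p[0],p[1],0]
def Rdown(phi):  # phi: direction of tool y in world, rad
    y=np.array([np.cos(phi),np.sin(phi),0]); z=np.array([0,0,-1.]); return R.from_matrix(np.c_[np.cross(y,z),y,z])
def rel(P,Rt):
    o,r=state(); d=r.inv().apply(np.array(P)-o["eef_pos"]); v=(r.inv()*Rt).as_rotvec(); return d.round(1).tolist()+v.round(3).tolist()
E
python3 - <<'E'
from h import *
c=cam(); f=lambda u,v:(357+(u-2.5)/6,205+(v-2.5)/6)
obs=np.array([f(134,60),f(523,156),f(441,488),f(50,380),f(289,272),f(318,130),f(258,415)])
L=np.array([[70,80,180],[70,-80,180],[-70,-80,180],[-70,80,180.],[0,0,176],[64,0,176],[-64,0,176]])
r=least_squares(lambda p:(w2p(c,T(p,L))-obs).ravel(),[530,-20,-.3],loss='soft_l1'); p=r.x
print("chest",p.round(4),np.degrees(p[2]).round(2),(w2p(c,T(p,L))-obs).round(1).tolist())
print("wells",T(p,np.array([[x,y,108] for x in(34,-34) for y in (36,-36)])).round(1))
o,_=state(); phi=p[2]+np.pi/2
for n,P in dict(A=(575,259),B=(547,379),C=(445,374),D=(432,243)).items():
    print(n,rel([*P,200],Rdown(phi)))
mill=[p2w(c,(320+u/4,160+v/4),z).round(0)[:2] for u,v,z in((592,133,170),(550,235,0),(606,437,58))];print(mill)
E
```

```text
chest [ 5.326185e+02 -1.954510e+01 -3.366000e-01] -19.29 [[0.4, -0.2], [-0.5, 0.2], [0.5, -0.4], [0.2, 0.4], [-0.4, -0.1], [0.8, -0.9], [-1.4, 1.1]]
wells [[576.6   3.2 108. ]
 [552.8 -64.8 108. ]
 [512.4  25.7 108. ]
 [488.6 -42.3 108. ]]
A [-398.9, -61.3, 56.0, -0.001, -0.0, -0.126]
B [-320.3, 33.5, 56.0, -0.001, -0.0, -0.126]
C [-231.3, -16.5, 56.0, -0.001, -0.0, -0.126]
D [-278.1, -139.5, 56.1, -0.001, -0.0, -0.126]
[array([ 667., -193.]), array([ 655., -200.]), array([ 498., -205.])]
```

```bash
python3 shift.py '[[-399,-61,0,0,0,-0.126,85],[-399,-61,0,0,0,-0.126,85],[-399,-61,0,0,0,-0.126,85],[-399,-61,0,0,0,-0.126,85],[-399,-61,0,0,0,-0.126,85],[-399,-61,0,0,0,-0.126,85],[-399,-61,0,0,0,-0.126,85],[-399,-61,0,0,0,-0.126,85],[-399,-61,0,0,0,-0.126,85],[-399,-61,60,0,0,-0.126,85]]' 40
python3 - <<'E'
from h import *
c=cam()
print([(r[0],p2w(c,r[0],98).round(0)[:2].tolist()) for r in reds(c)])
crop(c,"c3",190,180,390,330,4)
print(rel([575,259,102],Rdown(-.3366+np.pi/2)))
E
```

```text
clock: 1.55
eef_pos: [578.1, 261.8, 200.8]
eef_rot: [0.005, 0.167, 0.986, 0.003]
wrist_force: [0.9, 1.0, -0.9]
opening: 85.1
grasp_force: 0.0
[([153.6, 224.2], [667.0, 605.0]), ([165.8, 239.7], [623.0, 574.0]), ([243.3, 263.0], [548.0, 379.0]), ([246.9, 302.7], [446.0, 374.0])]
[-4.1, 0.9, 87.0, -0.004, -0.006, 0.002]
```

View pics/c3.png

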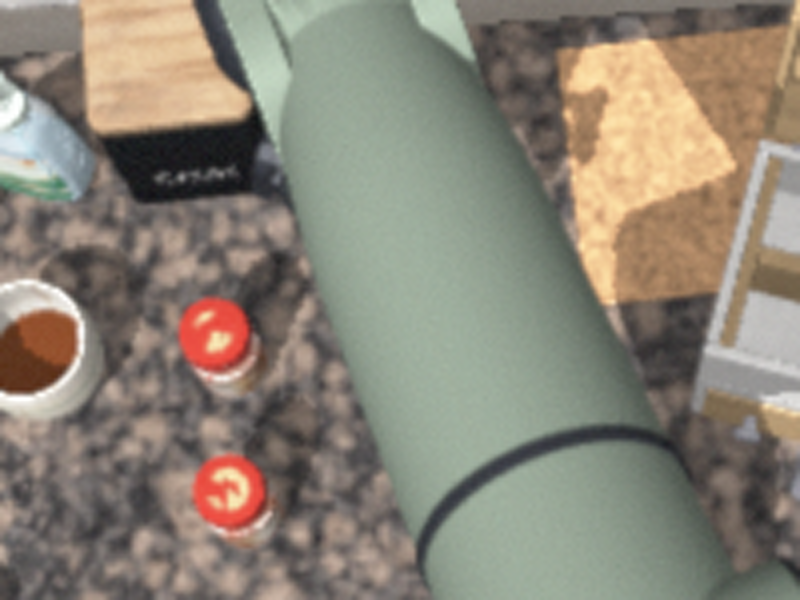

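The arm hides jar A, while B (243,263) and C (247,303) are unchanged. I'll descend on A.

```bash
python3 shift.py '[[-3,1,40,0,0,0,85],[-3,1,80,0,0,0,85],[-3,1,98,0,0,0,85],[-3,1,98,0,0,0,85],[-3,1,98,0,0,0,30],[-3,1,98,0,0,0,30],[-3,1,98,0,0,0,30],[-3,1,98,0,0,0,30],[-3,1,98,0,0,0,30]]' 40
```

```text
clock: 2.72
eef_pos: [579.6, 259.5, 100.1]
eef_rot: [0.001, 0.168, 0.986, 0.0]
wrist_force: [-1.2, -0.8, 6.7]
opening: 43.3
grasp_force: 39.9
```

```bash
python3 shift.py '[[0,0,-60,0,0,0,30],[0,0,-120,0,0,0,30],[0,0,-180,0,0,0,30],[0,0,-240,0,0,0,30],[0,0,-240,0,0,0,30],[0,0,-240,0,0,0,30]]' 60
python3 - <<'E'
from h import *
print(rel([579.5,2.2,345],Rdown(-.3366+np.pi/2)))
c=cam()
print([(r[0],p2w(c,r[0],98).round(0)[:2].tolist()) for r in reds(c)])
E
```

```text
clock: 3.48
eef_pos: [578.2, 259.3, 337.8]
eef_rot: [-0.0, 0.168, 0.986, -0.0]
wrist_force: [0.3, -0.4, -1.5]
opening: 42.8
grasp_force: 61.2
[-86.2, -242.2, -7.2, -0.0, -0.0, -0.0]
[([153.4, 224.2], [667.0, 606.0]), ([165.9, 239.7], [623.0, 574.0]), ([243.3, 263.0], [548.0, 379.0]), ([246.9, 302.7], [446.0, 374.0])]
```

```bash
python3 shift.py '[[-86,-242,-7,0,0,0,30],[-86,-242,-7,0,0,0,30],[-86,-242,-7,0,0,0,30],[-86,-242,-7,0,0,0,30],[-86,-242,-7,0,0,0,30],[-86,-242,-7,0,0,0,30],[-86,-242,-7,0,0,0,30]]'
python3 - <<'E'
from h import *
print(rel([579.5,2.2,209],Rdown(-.3366+np.pi/2)))
c=cam(); crop(c,"c4",340,150,480,290,4)
print([(r[0],p2w(c,r[0],98).round(0)[:2].tolist()) for r in reds(c)])
E
```

```text
clock: 4.4
eef_pos: [579.4, 4.0, 344.4]
eef_rot: [-0.001, 0.167, 0.986, 0.0]
wrist_force: [-0.9, -0.2, -2.2]
opening: 43.2
grasp_force: 61.4
[-1.0, -1.7, 135.4, 0.0, -0.002, 0.002]
[([153.5, 224.2], [667.0, 606.0]), ([165.8, 239.8], [623.0, 574.0]), ([243.3, 263.0], [548.0, 379.0]), ([246.9, 302.7], [446.0, 374.0]), ([300.0, 303.9], [433.0, 242.0])]
```

View pics/c4.png

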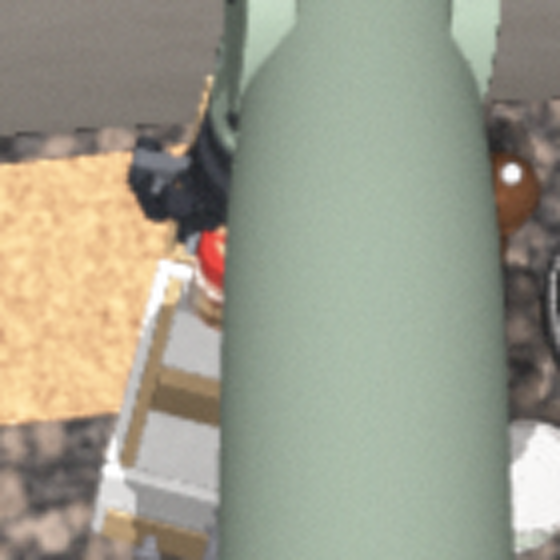

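```bash
python3 shift.py '[[0,-2,30,0,0,0,30],[0,-2,60,0,0,0,30],[0,-2,85,0,0,0,30],[0,-2,95,0,0,0,30],[0,-2,105,0,0,0,30],[0,-2,115,0,0,0,30],[0,-2,122,0,0,0,30],[0,-2,122,0,0,0,30]]'
```

```text
clock: 5.45
eef_pos: [578.8, 0.7, 222.9]
eef_rot: [-0.0, 0.168, 0.986, -0.0]
wrist_force: [0.0, -0.7, -0.5]
opening: 43.1
grasp_force: 61.4
```

```bash
python3 shift.py '[[0,0,8,0,0,0,30],[0,0,13,0,0,0,30],[0,0,13,0,0,0,30]]'; python3 shift.py '[[0,0,0,0,0,0,58],[0,0,0,0,0,0,58],[0,0,0,0,0,0,58],[0,0,-40,0,0,0,58],[0,0,-90,0,0,0,58],[0,0,-130,0,0,0,58],[0,0,-130,0,0,0,58]]' 40
python3 - <<'E'
from h import *
p=[445,374,103];phi=-.3366+np.pi/2
print(rel([445,374,330],Rdown(phi)),rel([445.5,374,102],Rdown(phi)))
E
```

```text
clock: 5.82
eef_pos: [578.7, 0.7, 209.8]
eef_rot: [-0.0, 0.168, 0.986, -0.0]
wrist_force: [-0.8, -0.1, -1.2]
opening: 43.0
grasp_force: 61.4
clock: 6.7
eef_pos: [580.8, 0.5, 344.3]
eef_rot: [0.004, 0.168, 0.986, 0.0]
wrist_force: [-0.8, -0.2, -1.4]
opening: 58.2
grasp_force: 0.0
[251.7, 307.6, 12.9, 0.002, 0.007, -0.0] [252.8, 307.5, 240.9, 0.002, 0.007, -0.0]
```

```bash
python3 shift.py '[[221,179,0,0,0,0,85],[221,179,0,0,0,0,85],[221,179,0,0,0,0,85],[221,179,0,0,0,0,85],[221,179,0,0,0,0,85],[221,179,100,0,0,0,85],[221,179,140,0,0,0,85],[221,179,140,0,0,0,85],[221,179,140,0,0,0,85]]' 
python3 - <<'E'
from h import *
phi=-.3366+np.pi/2
c=cam()
print([(r[0],p2w(c,r[0],98).round(0)[:2].tolist()) for r in reds(c)])
print([(r[0],p2w(c,r[0],206).round(0)[:2].tolist()) for r in reds(c)])
o,_=state();print(o["eef_pos"]);print(rel([432.5,242.5,102],Rdown(phi)))
cv2.imwrite("pics/s1.png",c["img"][:,:,::-1])
E
```

```text
clock: 7.82
eef_pos: [429.4, 242.5, 200.2]
eef_rot: [-0.001, 0.168, 0.986, -0.0]
wrist_force: [-0.7, 0.5, 0.5]
opening: 85.1
grasp_force: 0.0
[([153.5, 224.1], [667.0, 606.0]), ([396.0, 231.1], [603.0, -14.0]), ([165.8, 239.7], [623.0, 574.0]), ([243.1, 263.1], [547.0, 380.0]), ([246.9, 302.8], [445.0, 374.0])]
[([153.5, 224.1], [631.0, 575.0]), ([396.0, 231.1], [572.0, -0.0]), ([165.8, 239.7], [591.0, 546.0]), ([243.1, 263.1], [520.0, 365.0]), ([246.9, 302.8], [426.0, 360.0])]
[430.56894669 242.85382507 201.53912893]
[-1.8, 0.2, 99.5, 0.001, 0.001, -0.001]
```

```bash
python3 shift.py '[[-2,0,50,0,0,0,85],[-2,0,98,0,0,0,85],[-2,0,98,0,0,0,85],[-2,0,98,0,0,0,85],[-2,0,98,0,0,0,30],[-2,0,98,0,0,0,30],[-2,0,98,0,0,0,30],[-2,0,98,0,0,0,30]]' 60
python3 - <<'E'
from h import *
phi=-.3366+np.pi/2
print(rel([554,-66,345],Rdown(phi)))
E
```

```text
clock: 8.88
eef_pos: [432.6, 242.4, 103.9]
eef_rot: [0.001, 0.168, 0.986, 0.001]
wrist_force: [-1.5, -0.1, 7.7]
opening: 42.9
grasp_force: 60.1
[-217.0, -250.6, -241.0, 0.002, 0.002, -0.0]
```

```bash
python3 shift.py '[[0,0,-60,0,0,0,30],[0,0,-120,0,0,0,30],[0,0,-180,0,0,0,30],[0,0,-240,0,0,0,30],[-217,-251,-241,0,0,0,30],[-217,-251,-241,0,0,0,30],[-217,-251,-241,0,0,0,30],[-217,-251,-241,0,0,0,30],[-217,-251,-241,0,0,0,30],[-217,-251,-241,0,0,0,30]]' 
python3 shift.py '[[0,0,0,0,0,0,30],[0,0,0,0,0,0,30],[0,0,0,0,0,0,30]]' 
python3 - <<'E'
from h import *
phi=-.3366+np.pi/2
print(rel([554,-66,225],Rdown(phi)),state()[0]["eef_pos"])
c=cam();print([(r[0],p2w(c,r[0],98).round(0)[:2].tolist()) for r in reds(c)])
E
```

```text
clock: 10.12
eef_pos: [553.9, -69.8, 343.0]
eef_rot: [-0.0, 0.17, 0.986, -0.0]
wrist_force: [0.0, -0.2, -1.7]
opening: 43.0
grasp_force: 62.0
clock: 10.5
eef_pos: [553.0, -65.1, 343.6]
eef_rot: [0.0, 0.167, 0.986, 0.0]
wrist_force: [-0.4, 0.2, -1.4]
opening: 42.8
grasp_force: 62.0
[-1.3, -0.6, 118.6, 0.0, 0.0, 0.002] [552.96841024 -65.05213348 343.61904375]
[([153.5, 224.2], [667.0, 606.0]), ([396.0, 231.1], [603.0, -14.0]), ([165.9, 239.7], [623.0, 574.0]), ([243.2, 263.0], [548.0, 379.0]), ([246.9, 302.8], [445.0, 374.0])]
```

```bash
python3 shift.py '[[-1,0,40,0,0,0,30],[-1,0,75,0,0,0,30],[-1,0,95,0,0,0,30],[-1,0,105,0,0,0,30],[-1,0,115,0,0,0,30],[-1,0,118,0,0,0,30],[-1,0,118,0,0,0,30]]'
python3 shift.py '[[0,0,6,0,0,0,30],[0,0,12,0,0,0,30],[0,0,12,0,0,0,30]]'
```

```text
clock: 11.42
eef_pos: [554.5, -66.9, 225.6]
eef_rot: [0.0, 0.168, 0.986, -0.0]
wrist_force: [0.1, -0.3, -0.6]
opening: 42.8
grasp_force: 62.0
clock: 11.8
eef_pos: [553.9, -66.9, 212.6]
eef_rot: [-0.001, 0.168, 0.986, 0.0]
wrist_force: [0.5, -0.3, -0.7]
opening: 42.5
grasp_force: 62.0
```

```bash
python3 shift.py '[[0,0,0,0,0,0,58],[0,0,0,0,0,0,58],[0,0,0,0,0,0,58],[0,0,-60,0,0,0,58],[0,0,-120,0,0,0,58],[0,0,-130,0,0,0,58]]' 
python3 shift.py '[[248,380,0,0,0,0,85],[248,380,0,0,0,0,85],[248,380,0,0,0,0,85],[248,380,0,0,0,0,85],[248,380,0,0,0,0,85],[248,380,0,0,0,0,85],[248,380,0,0,0,0,85],[248,380,80,0,0,0,85],[248,380,140,0,0,0,85],[248,380,140,0,0,0,85]]' 
python3 - <<'E'
from h import *
phi=-.3366+np.pi/2
c=cam()
print([(r[0],p2w(c,r[0],98).round(0)[:2].tolist()) for r in reds(c)])
print([(r[0],p2w(c,r[0],206).round(0)[:2].tolist()) for r in reds(c)])
o,_=state();print(o["eef_pos"]);print(rel([445.5,374,103],Rdown(phi)))
E
```

```text
clock: 12.55
eef_pos: [556.3, -67.4, 348.2]
eef_rot: [0.004, 0.168, 0.986, -0.0]
wrist_force: [-0.6, 0.8, -0.3]
opening: 57.9
grasp_force: 0.0
clock: 13.8
eef_pos: [442.7, 372.2, 198.7]
eef_rot: [-0.003, 0.167, 0.986, -0.003]
wrist_force: [-0.2, -0.8, -0.3]
opening: 85.1
grasp_force: 0.0
[([153.4, 224.2], [667.0, 606.0]), ([396.0, 231.2], [603.0, -14.0]), ([164.5, 239.7], [623.0, 578.0]), ([424.2, 237.1], [582.0, -85.0])]
[([153.4, 224.2], [631.0, 575.0]), ([396.0, 231.2], [572.0, -0.0]), ([164.5, 239.7], [591.0, 549.0]), ([424.2, 237.1], [553.0, -66.0])]
[443.50848283 372.35726099 199.03994294]
[-1.8, 2.8, 96.0, -0.006, -0.005, 0.0]
```

```bash
python3 shift.py '[[-1,2,50,0,0,0,85],[-1,2,97,0,0,0,85],[-1,2,97,0,0,0,85],[-1,2,97,0,0,0,85],[-1,2,97,0,0,0,30],[-1,2,97,0,0,0,30],[-1,2,97,0,0,0,30],[-1,2,97,0,0,0,30]]' 60
python3 - <<'E'
from h import *
phi=-.3366+np.pi/2
print(rel([512.5,25,345],Rdown(phi)))
E
```

```text
clock: 14.85
eef_pos: [448.3, 375.5, 108.2]
eef_rot: [0.001, 0.168, 0.986, 0.001]
wrist_force: [-1.5, -1.5, 7.2]
opening: 42.5
grasp_force: 59.9
[-176.9, -309.2, -236.9, 0.002, 0.002, -0.0]
```

```bash
python3 shift.py '[[0,0,-60,0,0,0,30],[0,0,-120,0,0,0,30],[0,0,-180,0,0,0,30],[0,0,-237,0,0,0,30],[-179,-309,-237,0,0,0,30],[-179,-309,-237,0,0,0,30],[-179,-309,-237,0,0,0,30],[-179,-309,-237,0,0,0,30],[-179,-309,-237,0,0,0,30],[-179,-309,-237,0,0,0,30]]' 
python3 shift.py '[[0,0,0,0,0,0,30],[0,0,0,0,0,0,30],[0,0,0,0,0,0,30],[0,0,0,0,0,0,30]]' 
python3 - <<'E'
from h import *
phi=-.3366+np.pi/2
print(rel([515,24.7,229],Rdown(phi)),state()[0]["eef_pos"])
c=cam();print([(r[0],p2w(c,r[0],98).round(0)[:2].tolist()) for r in reds(c)])
E
```

```text
clock: 16.1
eef_pos: [514.2, 22.0, 343.7]
eef_rot: [0.0, 0.168, 0.986, -0.0]
wrist_force: [-0.2, -0.1, -0.6]
opening: 42.5
grasp_force: 61.7
clock: 16.6
eef_pos: [514.1, 25.6, 343.4]
eef_rot: [0.0, 0.167, 0.986, 0.0]
wrist_force: [1.1, -0.7, -1.1]
opening: 42.9
grasp_force: 61.7
[-1.2, -0.5, 114.4, 0.0, 0.0, 0.002] [514.07648712  25.58779883 343.39449024]
[([153.5, 224.1], [667.0, 606.0]), ([165.9, 239.8], [623.0, 574.0]), ([243.2, 262.9], [548.0, 379.0])]
```

```bash
python3 shift.py '[[-1,0,40,0,0,0,30],[-1,0,75,0,0,0,30],[-1,0,95,0,0,0,30],[-1,0,105,0,0,0,30],[-1,0,114,0,0,0,30],[-1,0,114,0,0,0,30]]'
python3 shift.py '[[0,0,6,0,0,0,30],[0,0,12,0,0,0,30],[0,0,12,0,0,0,30]]'
```

```text
clock: 17.4
eef_pos: [515.2, 24.3, 229.3]
eef_rot: [-0.0, 0.167, 0.986, -0.0]
wrist_force: [-0.3, -0.4, -1.2]
opening: 42.6
grasp_force: 61.7
clock: 17.77
eef_pos: [514.9, 24.1, 216.9]
eef_rot: [-0.0, 0.168, 0.986, 0.0]
wrist_force: [-0.1, -0.6, -0.6]
opening: 42.8
grasp_force: 61.6
```

```bash
python3 shift.py '[[0,0,0,0,0,0,58],[0,0,0,0,0,0,58],[0,0,0,0,0,0,58],[0,0,-60,0,0,0,58],[0,0,-120,0,0,0,58],[0,0,-125,0,0,0,58]]' 
python3 shift.py '[[86,346,0,0,0,0,85],[86,346,0,0,0,0,85],[86,346,0,0,0,0,85],[86,346,0,0,0,0,85],[86,346,0,0,0,0,85],[86,346,0,0,0,0,85],[86,346,80,0,0,0,85],[86,346,140,0,0,0,85],[86,346,140,0,0,0,85],[86,346,140,0,0,0,85]]' 
python3 - <<'E'
from h import *
phi=-.3366+np.pi/2
c=cam()
print([(r[0],p2w(c,r[0],98).round(0)[:2].tolist()) for r in reds(c)])
print([(r[0],p2w(c,r[0],206).round(0)[:2].tolist()) for r in reds(c)])
o,_=state();print(o["eef_pos"]);print(rel([547.5,379.5,103],Rdown(phi)))
E
```

```text
clock: 18.52
eef_pos: [517.4, 23.9, 347.2]
eef_rot: [0.004, 0.168, 0.986, 0.0]
wrist_force: [-0.5, 0.4, -0.7]
opening: 57.7
grasp_force: 0.0
clock: 19.77
eef_pos: [548.2, 378.8, 202.0]
eef_rot: [-0.001, 0.168, 0.986, -0.001]
wrist_force: [-0.4, -0.8, 0.1]
opening: 84.9
grasp_force: 0.0
[([153.5, 224.2], [667.0, 606.0]), ([395.9, 231.1], [603.0, -14.0]), ([165.9, 239.6], [623.0, 574.0]), ([424.1, 237.2], [582.0, -85.0]), ([388.8, 256.4], [538.0, 10.0])]
[([153.5, 224.2], [631.0, 575.0]), ([395.9, 231.1], [572.0, 0.0]), ([165.9, 239.6], [591.0, 545.0]), ([424.1, 237.2], [552.0, -65.0]), ([388.8, 256.4], [512.0, 23.0])]
[549.30497515 379.37371462 203.97557792]
[1.9, -0.6, 101.0, 0.001, 0.001, -0.0]
```

```bash
python3 shift.py '[[1,0,50,0,0,0,85],[1,0,100,0,0,0,85],[1,0,100,0,0,0,85],[1,0,100,0,0,0,85],[1,0,100,0,0,0,30],[1,0,100,0,0,0,30],[1,0,100,0,0,0,30],[1,0,100,0,0,0,30]]' 60
python3 - <<'E'
from h import *
phi=-.3366+np.pi/2
print(rel([489,-43,345],Rdown(phi)))
E
```

```text
clock: 20.82
eef_pos: [548.4, 379.7, 104.4]
eef_rot: [0.001, 0.168, 0.986, 0.001]
wrist_force: [-0.9, -1.6, 6.8]
opening: 43.1
grasp_force: 60.2
[-84.2, -418.2, -241.2, 0.002, 0.002, -0.0]
```

```bash
python3 shift.py '[[0,0,-60,0,0,0,30],[0,0,-120,0,0,0,30],[0,0,-180,0,0,0,30],[0,0,-241,0,0,0,30],[-85,-418,-241,0,0,0,30],[-85,-418,-241,0,0,0,30],[-85,-418,-241,0,0,0,30],[-85,-418,-241,0,0,0,30],[-85,-418,-241,0,0,0,30],[-85,-418,-241,0,0,0,30]]' 
python3 shift.py '[[-17,-84,0,0,0,0,30],[0,0,0,0,0,0,30],[0,0,0,0,0,0,30],[0,0,0,0,0,0,30]]' 
python3 - <<'E'
from h import *
phi=-.3366+np.pi/2
print(rel([489.8,-43,225.4],Rdown(phi)),state()[0]["eef_pos"])
E
```

```text
clock: 22.08
eef_pos: [495.8, 6.1, 343.8]
eef_rot: [0.001, 0.167, 0.986, -0.0]
wrist_force: [0.2, 0.0, -0.1]
opening: 42.6
grasp_force: 61.5
clock: 22.58
eef_pos: [496.3, 8.2, 343.5]
eef_rot: [0.0, 0.167, 0.986, -0.0]
wrist_force: [0.7, -0.2, -0.6]
opening: 43.0
grasp_force: 61.8
[-10.7, -50.5, 118.1, -0.0, 0.0, 0.001] [496.31949595   8.20552993 343.53139628]
```

```bash
python3 shift.py '[[-11,-50,0,0,0,0,30],[-11,-50,0,0,0,0,30],[-11,-50,40,0,0,0,30],[-11,-50,75,0,0,0,30],[-11,-50,95,0,0,0,30],[-11,-50,105,0,0,0,30],[-11,-50,118,0,0,0,30],[-11,-50,118,0,0,0,30]]'
python3 shift.py '[[0,0,6,0,0,0,30],[0,0,12,0,0,0,30],[0,0,12,0,0,0,30]]'
```

```text
clock: 23.58
eef_pos: [490.1, -42.6, 224.8]
eef_rot: [-0.0, 0.167, 0.986, 0.0]
wrist_force: [-0.0, 0.3, -1.1]
opening: 42.7
grasp_force: 61.8
clock: 23.95
eef_pos: [490.2, -43.0, 213.0]
eef_rot: [-0.0, 0.168, 0.986, 0.0]
wrist_force: [-0.1, -0.3, -2.0]
opening: 42.6
grasp_force: 62.1
```

```bash
python3 shift.py '[[0,0,0,0,0,0,58],[0,0,0,0,0,0,58],[0,0,0,0,0,0,58],[0,0,-60,0,0,0,58],[0,0,-120,0,0,0,58],[0,0,-180,0,0,0,58],[0,0,-200,0,0,0,0],[0,0,-200,0,0,0,0],[0,0,-200,0,0,0,0]]' 
python3 - <<'E'
from h import *
p=[532.6,-19.5,-.3366];phi=-.3366+np.pi/2
o,_=state();print(o["eef_pos"])
print("via",rel(T(p,[165,0,410])[0],Rdown(phi)),"down",rel(T(p,[165,0,317])[0],Rdown(phi)))
for a in [1.8,1.7,1.6,1.4,1.2,1.0,.8,.6,.4,.2,.1,0,-.03]:
    print(a,round(70-125*np.cos(a)+46*np.sin(a)+11,1),round(180+125*np.sin(a)+46*np.cos(a)+25,1))
c=cam()
rs=[r for r in reds(c) if r[0][0]>350]
print([(r,p2w(c,r[0],206).round(0)[:2].tolist()) for r in rs])
E
```

```text
clock: 25.08
eef_pos: [489.9, -42.8, 411.9]
eef_rot: [-0.001, 0.168, 0.986, 0.0]
wrist_force: [0.3, -0.3, -0.4]
opening: 3.5
grasp_force: 0.0
[489.92975078 -42.83816326 411.9202788 ]
via [-197.6, 36.2, 1.5, -0.0, -0.002, -0.0] down [-197.7, 36.2, 94.5, -0.0, -0.002, -0.0]
1.8 154.2 316.3
1.7 142.7 323.0
1.6 130.6 328.6
1.4 105.1 336.0
1.2 78.6 338.2
1.0 52.2 335.0
0.8 26.9 326.7
0.6 3.8 313.5
0.4 -16.2 296.0
0.2 -32.4 274.9
0.1 -38.8 263.2
0 -44.0 251.0
-0.03 -45.3 247.2
[(([396.0, 231.2], [388, 221, 18, 19, 178]), [572.0, -0.0]), (([388.9, 256.2], [381, 247, 18, 19, 205]), [512.0, 23.0]), (([418.0, 263.7], [410, 255, 18, 19, 229]), [489.0, -44.0])]
```

```bash
python3 shift.py '[[-198,36,0,0,0,0,0],[-198,36,0,0,0,0,0],[-198,36,0,0,0,0,0],[-198,36,0,0,0,0,0],[-198,36,30,0,0,0,0],[-198,36,60,0,0,0,0],[-198,36,80,0,0,0,0],[-198,36,94,0,0,0,0],[-198,36,94,0,0,0,0]]' 
python3 - <<'E'
from h import *
p=[532.6,-19.5,-.3366];phi=-.3366+np.pi/2
o,_=state();print(o["eef_pos"]);print(rel(T(p,[165,0,317])[0],Rdown(phi)))
c=cam(); crop(c,"c5",340,130,480,290,4)
E
```

```text
clock: 26.25
eef_pos: [688.3, -74.2, 317.3]
eef_rot: [-0.002, 0.168, 0.986, 0.0]
wrist_force: [-0.9, -0.4, 0.2]
opening: 0.1
grasp_force: 0.0
[688.34169473 -74.2462668  317.32602636]
[0.1, 0.2, 0.3, -0.0, -0.003, -0.0]
```

View pics/c5.png

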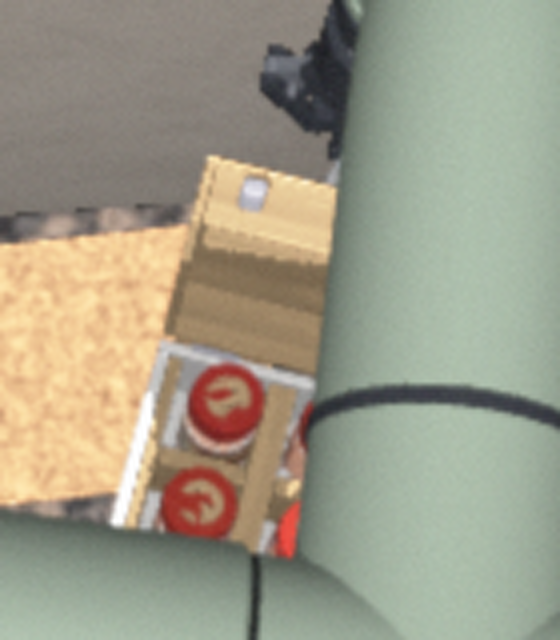

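```bash
python3 shift.py '[[11,4,0,0,0,0,0],[22,0,0,0,0,0,0],[34,0,-4,0,0,0,0],[47,0,-10,0,0,0,0],[60,0,-15,0,0,0,0],[73,0,-20,0,0,0,0],[86,0,-21,0,0,0,0],[100,0,-20,0,0,0,0],[113,0,-18,0,0,0,0]]' 
python3 shift.py '[[13,0,4,0,0,0,0],[25,0,8,0,0,0,0],[37,0,14,0,0,0,0],[48,0,21,0,0,0,0],[59,0,30,0,0,0,0],[69,0,39,0,0,0,0],[77,0,49,0,0,0,0],[85,0,60,0,0,0,0]]' 
python3 - <<'E'
from h import *
p=[532.6,-19.5,-.3366];phi=-.3366+np.pi/2
o,_=state();print(o["eef_pos"],o["wrist_force"]);print(rel(T(p,[-44,0,251])[0],Rdown(phi)))
c=cam(); crop(c,"c6",340,130,480,290,4)
E
```

```text
clock: 27.42
eef_pos: [581.7, -36.7, 337.8]
eef_rot: [0.0, 0.168, 0.986, 0.0]
wrist_force: [1.2, -0.3, 1.3]
opening: -0.2
grasp_force: 0.9
clock: 28.42
eef_pos: [501.3, -8.6, 276.9]
eef_rot: [-0.0, 0.168, 0.986, 0.0]
wrist_force: [0.4, 0.1, 0.5]
opening: -0.1
grasp_force: 0.5
[501.33010199  -8.607121   276.91328394] [0.41326215 0.06783741 0.45049652]
[10.9, 0.0, 25.9, 0.0, -0.0, -0.0]
```

View pics/c6.png

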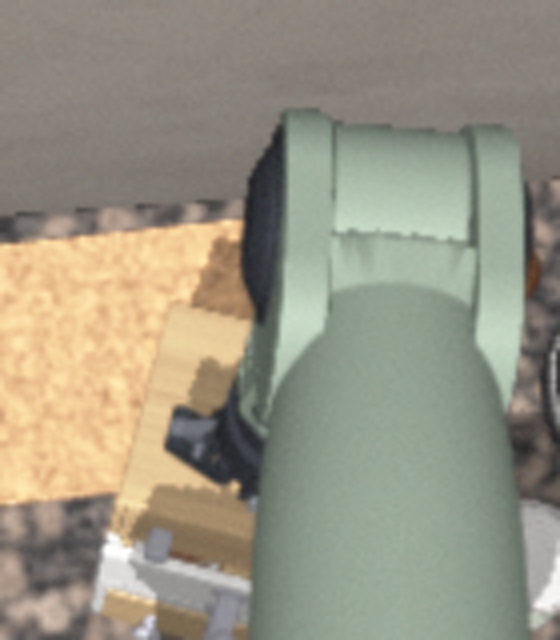

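The lid is nearly down, its left tab at (158,545) above the front wall. I'll lower it the rest of the way slowly.

```bash
python3 shift.py '[[5,0,8,0,0,0,0],[8,0,16,0,0,0,0],[10,0,22,0,0,0,0],[11,0,26,0,0,0,0],[11,0,28,0,0,0,0],[11,0,28,0,0,0,0]]' 
python3 shift.py '[[0,0,2,0,0,0,0],[0,0,3,0,0,0,0],[0,0,4,0,0,0,0],[0,0,4,0,0,0,0]]' 
```

```text
clock: 29.22
eef_pos: [491.7, -5.3, 250.9]
eef_rot: [0.0, 0.168, 0.986, -0.0]
wrist_force: [-6.2, 1.8, 14.3]
opening: -0.2
grasp_force: 6.9
clock: 29.72
eef_pos: [491.8, -5.3, 250.5]
eef_rot: [0.002, 0.167, 0.986, -0.0]
wrist_force: [-16.1, 2.3, 39.6]
opening: -0.2
grasp_force: 20.1
```

```bash
python3 shift.py '[[0,0,-40,0,0,0,0],[0,0,-80,0,0,0,40],[237,187,-80,0,0,0,40],[237,187,-80,0,0,0,40],[237,187,-80,0,0,0,40],[237,187,-80,0,0,0,40],[237,187,-80,0,0,0,40],[237,187,-80,0,0,0,40]]' 
python3 - <<'E'
from h import *
c=cam(); crop(c,"c7",347,190,467,310,5)
E
```

```text
clock: 30.72
eef_pos: [328.4, 251.8, 325.4]
eef_rot: [0.0, 0.164, 0.986, 0.0]
wrist_force: [0.1, 0.1, -0.2]
opening: 39.9
grasp_force: 0.0
```

View pics/c7.png

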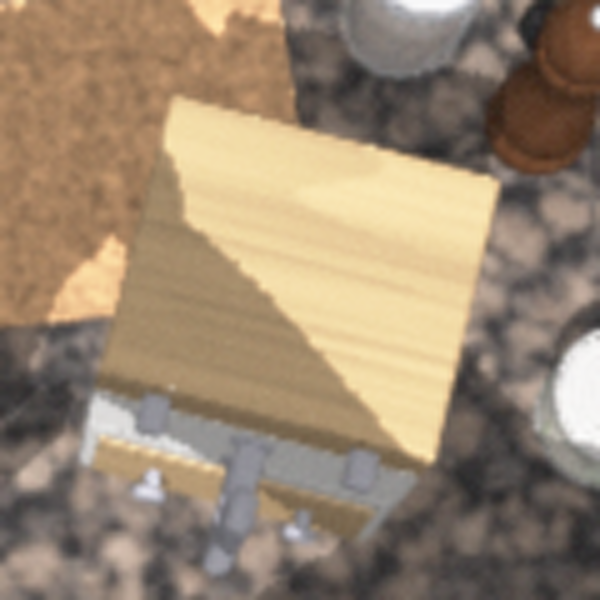

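The lid is shut. Its top corners (z=226) are at BL (174,96), BR (500,183) and FR (436,463), and the tabs at (154,410) and (361,466). The handle's top end is near (247,445). A white-topped container stands at (410,30), behind and to the right.

```bash
python3 - <<'E'
from h import *
c=cam(); f=lambda u,v:(347+(u-2)/5,190+(v-2)/5)
obs=np.array([f(174,96),f(500,183),f(436,463),f(154,410),f(361,466)])
L=np.array([[70,80,226],[70,-80,226],[-70,-80,226],[-79,50,203],[-79,-50,203.]])
r=least_squares(lambda p:(w2p(c,T(p,L))-obs).ravel(),[530,-20,-.3],loss='soft_l1'); p=r.x
print("chest",p.round(4),(w2p(c,T(p,L))-obs).round(1).tolist())
g=lambda P:((w2p(c,P)-[347,190])*5+2).round(0).tolist()
print("pred corners lid top FL",g(T(p,[-70,80,226])),"handle top/bottom",g(T(p,[[-116,0,224],[-116,0,106]])),"lidfront bottom",g(T(p,[[-70,80,180],[-70,-80,180]])),"foot FL/FR",g(T(p,[[-70,80,8],[-70,-80,8]])))
print("handle",T(p,[-116,0,205]))
# containers: base lowest visible point
for u,v in ((400,77),(343,40),(478,10),(545,440),(600,490),(540,172)): print((u,v),p2w(c,f(u,v),0).round(0)[:2])
print("salt top",p2w(c,f(410,-5),58).round(0))
o,_=state();print(rel([*T(p,[-116,0,205])[0][:2],330],Rdown(p[2]+np.pi/2)))
E
```

```text
chest [ 5.326568e+02 -2.024270e+01 -3.464000e-01] [[0.0, -0.7], [0.7, -0.6], [-0.1, -0.5], [-0.3, 1.1], [-0.2, 1.2]]
pred corners lid top FL [[98.0, 369.0]] handle top/bottom [[241.0, 510.0], [217.0, 555.0]] lidfront bottom [[93.0, 391.0], [420.0, 481.0]] foot FL/FR [[76.0, 465.0], [368.0, 545.0]]
handle [[423.54826175  19.14422963 205.        ]]
(400, 77) [ 701. -119.]
(343, 40) [724. -90.]
(478, 10) [ 737. -167.]
(545, 440) [ 491. -174.]
(600, 490) [ 462. -200.]
(540, 172) [ 640. -190.]
salt top [ 727. -119.   58.]
[-164.1, -187.0, -4.6, -0.0, 0.001, 0.011]
```

```bash
cat > plan.py <<'E'
from h import *
from scipy.optimize import minimize
mat=np.array([670.2,40.25,.037])
FL=np.array([-66,70,0.]);FR=np.array([-66,-70,0.])
def step(p,d,piv):
    f=FL if piv=='L' else FR
    P=T(p,f)[0]; q=np.array([0,0,p[2]+d]); o=T(q,f)[0]; return np.array([P[0]-o[0],P[1]-o[1],q[2]])
def plan(p0,piv0,n,lo=.33,hi=.75):
    best=None
    sg=lambda i:(1 if (piv0=='L')==(i%2==0) else -1)
    def fin(a):
        p=np.array(p0);out=[p]
        for i in range(n):
            p=step(p,sg(i)*a[i],'L' if sg(i)>0 else 'R');out.append(p)
        return out
    def cost(a):
        e=fin(a)[-1]-mat; return (e[0]/5)**2+(e[1]/5)**2+(e[2]/.03)**2+ .2*np.sum(a**2)
    for s in range(20):
        r=minimize(cost,np.random.default_rng(s).uniform(lo,hi,n),bounds=[(lo,hi)]*n)
        if best is None or r.fun<best.fun: best=r
    return best.fun,[sg(i)*a for i,a in enumerate(best.x)],fin(best.x)
obst=[(742,-127,42),(662,-195,31),(498,-205,45)]
def clear(p):
    s=[]
    for x,y,r in obst:
        l=R.from_euler('z',-p[2]).as_matrix()@[x-p[0],y-p[1],0]
        s.append(np.hypot(max(abs(l[0])-70,0),max(abs(l[1])-80,0))-r)
    return round(min(s))
E
python3 - <<'E'
from plan import *
p0=[532.66,-20.2,-.345]
for n in (3,4,5,6):
  for pv in 'LR':
    f,a,o=plan(p0,pv,n); print(n,pv,round(f,2),np.round(a,3),"end err",(o[-1]-mat).round(3),"clr",[clear(x) for x in o],"yaws",[round(x[2],2) for x in o])
E
```

```text
3 L 41.82 [ 0.75  -0.684  0.407] end err [ -7.885 -27.379   0.091] clr [61, 86, 25, 27] yaws [np.float64(-0.34), np.float64(0.4), np.float64(-0.28), np.float64(0.13)]
3 R 448.77 [-0.33  0.75 -0.33] end err [-43.826 -83.224  -0.292] clr [61, 23, 27, 21] yaws [np.float64(-0.34), np.float64(-0.68), np.float64(0.07), np.float64(-0.26)]
4 L 3.18 [ 0.75  -0.33   0.479 -0.492] end err [ 3.933 -6.42   0.025] clr [61, 86, 45, 90, 43] yaws [np.float64(-0.34), np.float64(0.4), np.float64(0.08), np.float64(0.55), np.float64(0.06)]
4 R 152.87 [-0.33   0.75  -0.33   0.466] end err [-10.853 -53.485   0.174] clr [61, 23, 27, 21, 7] yaws [np.float64(-0.34), np.float64(-0.68), np.float64(0.07), np.float64(-0.26), np.float64(0.21)]
5 L 38.01 [ 0.663 -0.33   0.33  -0.499  0.33 ] end err [ 14.073 -19.942   0.112] clr [61, 77, 43, 63, 2, 32] yaws [np.float64(-0.34), np.float64(0.32), np.float64(-0.01), np.float64(0.32), np.float64(-0.18), np.float64(0.15)]
5 R 125.72 [-0.33  0.75 -0.33  0.75 -0.33] end err [ 30.076 -42.145   0.128] clr [61, 23, 27, 21, 33, 8] yaws [np.float64(-0.34), np.float64(-0.68), np.float64(0.07), np.float64(-0.26), np.float64(0.49), np.float64(0.16)]
6 L 35.69 [ 0.733 -0.33   0.33  -0.33   0.33  -0.33 ] end err [ 2.8522e+01 -7.8170e+00  2.1000e-02] clr [61, 84, 44, 75, 33, 67, 40] yaws [np.float64(-0.34), np.float64(0.39), np.float64(0.06), np.float64(0.39), np.float64(0.06), np.float64(0.39), np.float64(0.06)]
6 R 188.58 [-0.33  0.75 -0.33  0.46 -0.33  0.33] end err [ 34.762 -52.158   0.168] clr [61, 23, 27, 21, 6, -38, -2] yaws [np.float64(-0.34), np.float64(-0.68), np.float64(0.07), np.float64(-0.26), np.float64(0.2), np.float64(-0.13), np.float64(0.2)]
```

```bash
python3 shift.py '[[-164,-187,-5,0,0,0.01,40],[-164,-187,-5,0,0,0.01,40],[-164,-187,-5,0,0,0.01,40],[-164,-187,-5,0,0,0.01,40],[-164,-187,-5,0,0,0.01,40],[-164,-187,-5,0,0,0.01,40],[-164,-187,-5,0,0,0.01,40]]' 60
python3 - <<'E'
from h import *
p=[532.66,-20.2,-.345]
print(state()[0]["eef_pos"],rel(T(p,[-116,0,211])[0],Rdown(p[2]+np.pi/2)))
E
```

```text
clock: 31.7
eef_pos: [422.5, 19.4, 330.2]
eef_rot: [-0.0, 0.172, 0.985, 0.0]
wrist_force: [1.0, 0.4, -0.4]
opening: 40.0
grasp_force: 0.0
[422.53508467  19.38032302 330.19628551] [-1.1, -0.0, 119.2, 0.0, -0.0, -0.001]
```

```bash
python3 shift.py '[[-1,0,60,0,0,0,40],[-1,0,100,0,0,0,40],[-1,0,119,0,0,0,40],[-1,0,119,0,0,0,40],[-1,0,119,0,0,0,5],[-1,0,119,0,0,0,5],[-1,0,119,0,0,0,5],[-1,0,119,0,0,0,5]]' 100
python3 - <<'E'
from plan import *
p0=[532.66,-20.2,-.345]
f,a,o=plan(p0,'L',4,.32,.95);print(f,np.round(a,3),(o[-1]-mat).round(2),np.round(o,2).tolist())
E
```

```text
clock: 32.7
eef_pos: [424.4, 17.9, 212.5]
eef_rot: [0.001, 0.173, 0.985, -0.001]
wrist_force: [-3.9, -3.8, 6.5]
opening: 12.9
grasp_force: 98.6
0.4995841212478915 [ 0.898 -0.32   0.32  -0.508] [ 1.57 -1.46  0.01] [[532.66, -20.2, -0.34], [587.15, 43.08, 0.55], [615.8, 32.19, 0.23], [628.36, 60.16, 0.55], [671.77, 38.79, 0.04]]
```

```bash
cat > walk.py <<'E'
from plan import *
import json,os
def load():
    d=json.load(open("cmd.json")); return np.array(d["p"]),R.from_quat(d["q"])
def save(P,r): json.dump(dict(p=list(map(float,P)),q=r.as_quat().tolist()),open("cmd.json","w"))
def adv(row):
    P,r=load(); save(P+r.apply(row[:3]),r*R.from_rotvec(row[3:6]))
G0=np.array([532.66,-20.2,-.345])
def grasp():
    d=json.load(open("grasp.json")); return np.array(d["p"]),R.from_quat(d["q"])
def chest(piv,xy,psi,th,rho,press=0):
    r=R.from_euler('z',psi)*R.from_euler('x',rho)*R.from_euler('y',-th)
    f=FL if piv=='L' else FR
    return np.array([xy[0],xy[1],-press])-r.apply(f),r
def tool(C): g,gr=grasp(); return C[0]+C[1].apply(g),C[1]*gr
def row(C):
    P,r=load(); p,q=tool(C); return (r.inv().apply(p-P)).round(1).tolist()+(r.inv()*q).as_rotvec().round(3).tolist()
def est():  # chest pose from measured gripper pose
    o,r=state(); g,gr=grasp(); rc=r*gr.inv(); c=o["eef_pos"]-rc.apply(g)
    return c,rc,{n:(c+rc.apply(f)).round(1).tolist() for n,f in dict(fl=FL,fr=FR,bl=FL+[132,0,0],br=FR+[132,0,0]).items()}
E
python3 - <<'E'
from walk import *
r=R.from_quat([.172,.985,0,0]); o,rm=state()
P=np.array([422.535,19.38,330.196])+r.apply([-1,0,119]); save(P,r)
rc=R.from_euler('z',G0[2]); g=rc.inv().apply(P-[G0[0],G0[1],0]); json.dump(dict(p=g.tolist(),q=(rc.inv()*r).as_quat().tolist()),open("grasp.json","w"))
print(g,rm.as_quat())
fl=T(G0,FL)[0];print(fl)
for th in (.05,.1,.15,.2,.25,.3): print(th,row(chest('L',fl,G0[2],th,0)))
E
```

```text
[-1.16021759e+02  3.10484285e-03  2.11196000e+02] [ 1.72520464e-01  9.85005275e-01 -6.41331597e-04  9.41330281e-04]
[494.22278754  67.99626238   0.        ]
0.05 [10.5, -0.0, 2.8, -0.0, -0.05, 0.0]
0.1 [20.8, -0.0, 6.0, -0.0, -0.1, 0.0]
0.15 [31.0, -0.0, 9.8, -0.0, -0.15, 0.0]
0.2 [41.0, -0.0, 14.1, -0.0, -0.2, 0.0]
0.25 [50.7, -0.0, 18.9, -0.0, -0.25, 0.0]
0.3 [60.2, -0.0, 24.2, -0.0, -0.3, 0.0]
```

```bash
python3 shift.py '[[5,0,1.3,0,-0.025,0,5],[10.5,0,2.8,0,-0.05,0,5],[21,0,6,0,-0.1,0,5],[31,0,10,0,-0.15,0,5],[41,0,14,0,-0.2,0,5],[51,0,19,0,-0.25,0,5],[60,0,24,0,-0.3,0,5],[60,0,24,0,-0.3,0,5]]' 
python3 - <<'E'
from walk import *
adv([60,0,24,0,-.3,0])
c,rc,f=est();print(f,rc.as_euler('ZXY').round(3),state()[0]["torque"])
fl=T(G0,FL)[0]
for psi,rho in ((0,-.05),(0,-.1),(.1,-.1),(.25,-.1),(.4,-.1),(.55,-.1),(.7,-.1),(.8,-.1),(.9,-.1),(.9,-.05),(.9,0)): print(psi,rho,row(chest('L',fl,G0[2]+psi,.3,rho,1.5 if rho else 0)))
E
```

```text
clock: 33.7
eef_pos: [367.2, 39.0, 188.3]
eef_rot: [0.149, 0.17, 0.974, -0.026]
wrist_force: [-5.6, -1.5, 11.7]
opening: 12.8
grasp_force: 101.4
{'fl': [495.1, 67.3, 1.7], 'fr': [447.7, -64.4, 1.7], 'bl': [613.6, 24.6, 41.0], 'br': [566.2, -107.1, 41.1]} [-0.345 -0.    -0.303] [-0.42589712  1.0062075  -0.17602786]
0 -0.05 [-0.3, 9.4, -1.5, 0.048, -0.0, -0.015]
0 -0.1 [-1.1, 19.0, -4.2, 0.095, -0.0, -0.03]
0.1 -0.1 [-6.5, 8.2, -2.5, 0.066, -0.005, -0.125]
0.25 -0.1 [-16.4, -6.7, 0.5, 0.021, -0.013, -0.268]
0.4 -0.1 [-28.4, -19.9, 4.2, -0.024, -0.02, -0.411]
0.55 -0.1 [-42.1, -31.1, 8.5, -0.07, -0.028, -0.554]
0.7 -0.1 [-57.3, -40.0, 13.2, -0.115, -0.035, -0.696]
0.8 -0.1 [-68.0, -44.6, 16.5, -0.146, -0.04, -0.792]
0.9 -0.1 [-79.1, -48.0, 19.9, -0.177, -0.045, -0.887]
0.9 -0.05 [-85.5, -54.0, 24.8, -0.222, -0.022, -0.873]
0.9 0 [-92.0, -59.8, 28.7, -0.266, 0.0, -0.86]
```

```bash
python3 shift.py '[[-0.3,9.4,-1.5,0.048,0,-0.015,5],[-1,19,-4,0.095,0,-0.03,5],[-1,19,-4,0.095,0,-0.03,5],[-6.5,8,-2.5,0.066,-0.005,-0.125,5],[-16,-7,0.5,0.021,-0.013,-0.268,5],[-16,-7,0.5,0.021,-0.013,-0.268,5],[-16,-7,0.5,0.021,-0.013,-0.268,5]]' 
python3 - <<'E'
from walk import *
adv([-16,-7,0.5,0.021,-0.013,-0.268])
c,rc,f=est();print(f,rc.as_euler('ZXY').round(3),state()[0]["torque"])
fl=T(G0,FL)[0]
for psi,rho in ((.4,-.1),(.55,-.1),(.7,-.1),(.8,-.1),(.9,-.1),(.9,-.05),(.9,0)): print(psi,rho,row(chest('L',fl,G0[2]+psi,.3,rho,1.5 if rho else 0)))
cm=cam(); crop(cm,"c8",340,150,490,330,4)
E
```

```text
clock: 34.58
eef_pos: [380.3, 26.1, 193.6]
eef_rot: [0.148, 0.042, 0.986, -0.057]
wrist_force: [-12.6, -5.3, 22.8]
opening: 12.7
grasp_force: 103.6
{'fl': [495.6, 65.8, 0.9], 'fr': [481.9, -72.8, 15.0], 'bl': [621.4, 57.3, 40.2], 'br': [607.6, -81.3, 54.3]} [-0.099 -0.101 -0.303] [ 0.00617322  1.58103194 -0.42027257]
0.4 -0.1 [-8.5, -15.6, 4.2, -0.044, -0.015, -0.143]
0.55 -0.1 [-18.7, -29.9, 8.9, -0.088, -0.029, -0.285]
0.7 -0.1 [-30.9, -42.4, 13.9, -0.133, -0.044, -0.428]
0.8 -0.1 [-40.0, -49.6, 17.5, -0.162, -0.054, -0.523]
0.9 -0.1 [-49.8, -55.8, 21.2, -0.191, -0.064, -0.618]
0.9 -0.05 [-54.3, -63.1, 26.3, -0.238, -0.048, -0.605]
0.9 0 [-59.0, -70.4, 30.4, -0.284, -0.032, -0.592]
```

View pics/c8.png

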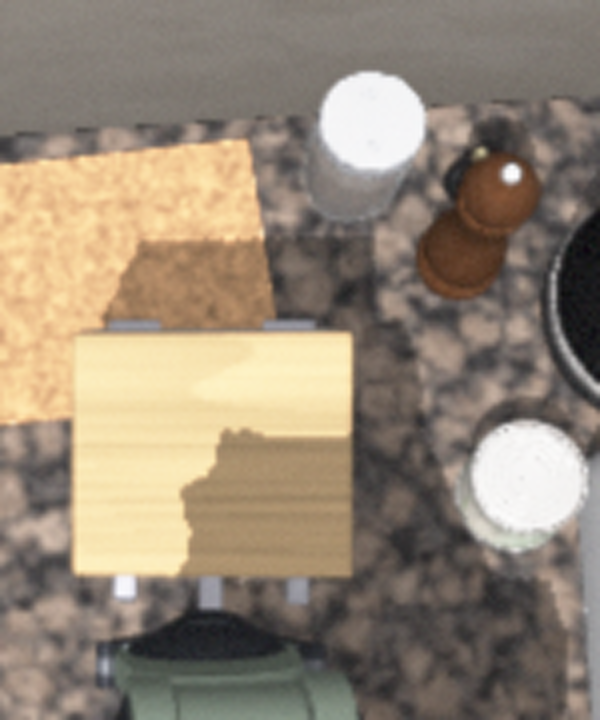

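The camera sees the lid clearly: the chest is tipped and pivoting on its front-left foot, with the right side raised. The mat's back right corner is at (250,139), as fitted. I'll continue the swing.

```bash
python3 shift.py '[[-8.5,-15.6,4.2,-0.044,-0.015,-0.143,5],[-18.7,-30,9,-0.088,-0.029,-0.285,5],[-31,-42.4,14,-0.133,-0.044,-0.428,5],[-40,-49.6,17.5,-0.162,-0.054,-0.523,5],[-50,-55.8,21.2,-0.191,-0.064,-0.618,5],[-50,-55.8,21.2,-0.191,-0.064,-0.618,5],[-54.3,-63,26.3,-0.238,-0.048,-0.605,5],[-59,-70.4,30.4,-0.284,-0.032,-0.592,5],[-59,-70.4,30.4,-0.284,-0.032,-0.592,5]]' 
python3 - <<'E'
from walk import *
adv([-59,-70.4,30.4,-0.284,-0.032,-0.592])
c,rc,f=est();print(f,rc.as_euler('ZXY').round(3),state()[0]["torque"])
cm=cam(); C=np.array(cm["img"])
cv2.imwrite("pics/s9.png",C[:,:,::-1])
E
```

```text
clock: 35.75
eef_pos: [438.1, -50.1, 188.1]
eef_rot: [0.144, -0.268, 0.951, 0.042]
wrist_force: [-7.2, 1.8, 13.8]
opening: 12.7
grasp_force: 102.7
{'fl': [495.3, 67.9, 1.5], 'fr': [568.6, -51.4, 1.1], 'bl': [602.7, 133.8, 40.7], 'br': [676.0, 14.5, 40.3]} [ 0.551  0.003 -0.302] [ 0.70330951  0.84668979 -0.1457274 ]
```

```bash
python3 - <<'E'
from walk import *
p=step(G0,.9,'L'); f,a,o=plan(p,'R',3,.32,.95);print(f,np.round(a,3),(o[-1]-mat).round(2),np.round(o,2).tolist(),T(p,FR)[0])
fr=T(p,FR)[0]; d=-.33
for s,rho in ((0,.05),(0,.1),(.33,.1),(.67,.1),(1,.1),(1,.05),(1,0)): print(s,rho,row(chest('R',fr,p[2]+d*s,.3,rho,.5 if rho else 0)))
E
```

```text
0.34197179812747874 [-0.32  0.32 -0.51] [ 1.79 -1.21  0.01] [[587.2, 43.28, 0.56], [615.88, 32.45, 0.24], [628.38, 60.45, 0.56], [671.99, 39.04, 0.04]] [567.99484956 -50.98979926   0.        ]
0 0.05 [-0.9, -9.4, -2.7, -0.048, 0.0, 0.015]
0 0.1 [-1.7, -19.0, -5.3, -0.096, 0.0, 0.03]
0.33 0.1 [-7.6, -7.3, -3.5, -0.064, -0.005, 0.134]
0.67 0.1 [-14.9, 3.9, -1.2, -0.03, -0.011, 0.241]
1 0.1 [-23.1, 13.9, 1.3, 0.002, -0.016, 0.344]
1 0.05 [-25.3, 23.0, 4.9, 0.05, -0.008, 0.33]
1 0 [-27.4, 31.9, 8.4, 0.097, -0.0, 0.315]
```

```bash
python3 shift.py '[[-1,-9.4,-2.7,-0.048,0,0.015,5],[-1.7,-19,-5.3,-0.096,0,0.03,5],[-1.7,-19,-5.3,-0.096,0,0.03,5],[-7.6,-7.3,-3.5,-0.064,-0.005,0.134,5],[-15,4,-1.2,-0.03,-0.011,0.241,5],[-23,14,1.3,0.002,-0.016,0.344,5],[-23,14,1.3,0.002,-0.016,0.344,5],[-25.3,23,4.9,0.05,-0.008,0.33,5],[-27.4,32,8.4,0.097,0,0.315,5],[-27.4,32,8.4,0.097,0,0.315,5]]' 
python3 - <<'E'
from walk import *
adv([-27.4,32,8.4,0.097,0,0.315])
c,rc,f=est();print(f,rc.as_euler('ZXY').round(3),state()[0]["torque"])
cm=cam(); im=cm["img"][:,:,::-1].copy()
P=c+rc.apply(np.array([[70,80,226],[70,-80,226],[-70,-80,226],[-70,80,226.]]))
im2=cv2.resize(im[130:330,330:500],None,fx=4,fy=4,interpolation=cv2.INTER_CUBIC)[:600]
for u in w2p(cm,P): cv2.drawMarker(im2,tuple(int(x) for x in (u-[330,130])*4+1.5),(255,0,255),cv2.MARKER_CROSS,12,1)
cv2.imwrite("pics/c10.png",im2)
E
```

```text
clock: 37.05
eef_pos: [446.0, -8.0, 188.7]
eef_rot: [0.15, -0.111, 0.982, 0.015]
wrist_force: [-4.1, -3.6, 10.9]
opening: 12.8
grasp_force: 102.3
{'fl': [538.3, 84.2, 1.7], 'fr': [569.6, -52.3, 2.2], 'bl': [661.1, 112.5, 41.0], 'br': [692.4, -24.0, 41.5]} [ 0.225 -0.004 -0.302] [-0.46152623  0.89506125 -0.03552802]
```

View pics/c10.png

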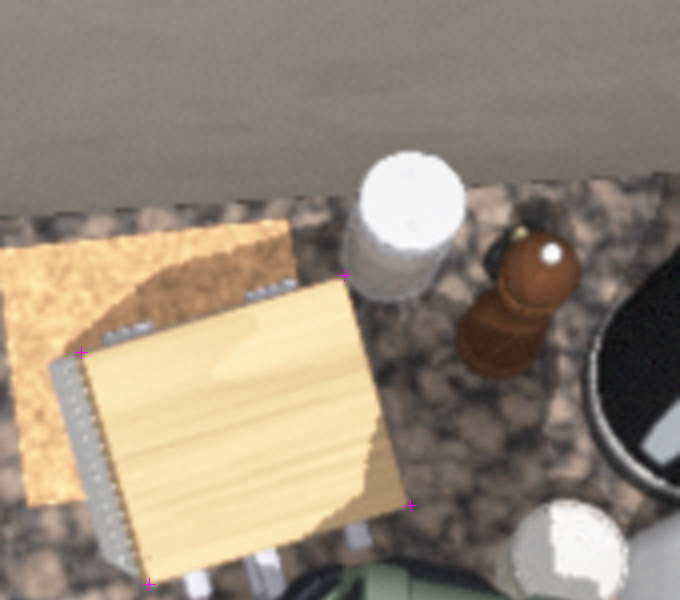

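The overlay crosses match the lid corners to about 1 px, so the handle has not slipped in the grip. Next is stride 3, pivoting on the left foot.

```bash
cat > nx.py <<'E'
from walk import *
import sys
def nxt(pv,n,piv,psi):
    f=FL if pv=='L' else FR; o=R.from_euler('z',psi).as_matrix()@f
    p=np.array([piv[0]-o[0],piv[1]-o[1],psi])
    F,a,O=plan(p,pv,n,.33,.95);print(F,np.round(a,3),(O[-1]-mat).round(2),[clear(x) for x in O])
    s=-1 if pv=='L' else 1; d=a[0]
    for k,rho in ((0,.05),(0,.1),(.33,.1),(.67,.1),(1,.1),(1,.05),(1,0)): print(k,rho,row(chest(pv,piv,psi+d*k,.3,s*rho,.5 if rho else 0)))
E
python3 - <<'E'
from nx import *
nxt('L',2,(537.5,84.8),.228)
E
```

```text
0.893375871394879 [ 0.33  -0.508] [ 3.88 -1.03  0.01] [62, 96, 47]
0 0.05 [-1.5, 8.2, -2.4, 0.047, -0.0, -0.017]
0 0.1 [-2.3, 17.8, -5.1, 0.095, -0.0, -0.032]
0.33 0.1 [-8.3, 6.1, -3.2, 0.063, -0.006, -0.136]
0.67 0.1 [-15.6, -5.1, -0.9, 0.029, -0.011, -0.243]
1 0.1 [-23.9, -15.1, 1.6, -0.003, -0.017, -0.347]
1 0.05 [-26.0, -24.1, 5.2, -0.051, -0.008, -0.332]
1 0 [-28.2, -33.1, 8.7, -0.098, 0.0, -0.318]
```

```bash
python3 shift.py '[[-1.5,8.2,-2.4,0.047,0,-0.017,5],[-2.3,17.8,-5.1,0.095,0,-0.032,5],[-2.3,17.8,-5.1,0.095,0,-0.032,5],[-8.3,6,-3.2,0.063,-0.006,-0.136,5],[-15.6,-5,-1,0.029,-0.011,-0.243,5],[-24,-15,1.6,-0.003,-0.017,-0.347,5],[-24,-15,1.6,-0.003,-0.017,-0.347,5],[-26,-24,5.2,-0.051,-0.008,-0.332,5],[-28,-33,8.7,-0.098,0,-0.318,5],[-28,-33,8.7,-0.098,0,-0.318,5]]' 
python3 - <<'E'
from nx import *
adv([-28,-33,8.7,-0.098,0,-0.318])
c,rc,f=est();print(f,rc.as_euler('ZXY').round(3),state()[0]["torque"])
psi=rc.as_euler('ZXY')[0]
nxt('R',1,f['fr'][:2],psi)
E
```

```text
clock: 38.35
eef_pos: [480.7, -33.3, 188.2]
eef_rot: [0.144, -0.27, 0.951, 0.043]
wrist_force: [-10.4, 1.7, 19.0]
opening: 12.9
grasp_force: 103.7
{'fl': [537.3, 84.8, 1.5], 'fr': [611.0, -34.2, 1.1], 'bl': [644.6, 151.1, 40.6], 'br': [718.3, 32.0, 40.1]} [ 0.554  0.003 -0.301] [0.80473705 1.41669426 0.04787234]
0.712235540144335 [-0.505] [ 3.31 -1.32  0.01] [96, 47]
0 0.05 [-0.6, -9.0, -2.7, -0.047, -0.0, 0.019]
0 0.1 [-1.4, -18.6, -5.4, -0.095, -0.0, 0.033]
0.33 0.1 [-11.0, -1.0, -2.4, -0.045, -0.008, 0.193]
0.67 0.1 [-23.6, 15.1, 1.5, 0.006, -0.017, 0.356]
1 0.1 [-38.3, 28.3, 6.0, 0.057, -0.025, 0.515]
1 0.05 [-41.9, 36.6, 10.1, 0.104, -0.013, 0.501]
1 0 [-45.5, 44.9, 14.1, 0.15, -0.0, 0.487]
```

```bash
python3 shift.py '[[-0.6,-9,-2.7,-0.047,0,0.019,5],[-1.4,-18.6,-5.4,-0.095,0,0.033,5],[-1.4,-18.6,-5.4,-0.095,0,0.033,5],[-11,-1,-2.4,-0.045,-0.008,0.193,5],[-23.6,15,1.5,0.006,-0.017,0.356,5],[-38.3,28.3,6,0.057,-0.025,0.515,5],[-38.3,28.3,6,0.057,-0.025,0.515,5],[-42,36.6,10,0.104,-0.013,0.501,5],[-45.5,45,14,0.15,0,0.487,5],[-45.5,45,14,0.15,0,0.487,5]]' 
python3 - <<'E'
from nx import *
adv([-45.5,45,14,0.15,0,0.487])
c,rc,f=est();print(f,rc.as_euler('ZXY').round(3),state()[0]["torque"])
print({n:T(mat,F)[0].round(1).tolist() for n,F in dict(fl=FL,fr=FR).items()})
psi=rc.as_euler('ZXY')[0]
for th in (.25,.2,.15,.1,.06,.03,0): print(th,row(chest('R',f['fr'][:2],psi,th,0)))
cm=cam(); im=cm["img"][:,:,::-1].copy()
P=c+rc.apply(np.array([[70,80,226],[70,-80,226],[-70,-80,226],[-70,80,226.]]))
im2=cv2.resize(im[130:280,310:500],None,fx=4,fy=4,interpolation=cv2.INTER_CUBIC)
for u in w2p(cm,P): cv2.drawMarker(im2,tuple(int(x) for x in (u-[310,130])*4+1.5),(255,0,255),cv2.MARKER_CROSS,12,1)
cv2.imwrite("pics/c11.png",im2)
E
```

```text
clock: 39.6
eef_pos: [497.8, 30.3, 188.7]
eef_rot: [0.15, -0.023, 0.988, 0.002]
wrist_force: [-8.9, -2.4, 15.4]
opening: 12.8
grasp_force: 103.2
{'fl': [604.8, 105.0, 1.7], 'fr': [611.5, -34.8, 2.1], 'bl': [730.7, 111.1, 40.9], 'br': [737.4, -28.7, 41.3]} [ 0.048 -0.002 -0.301] [-0.30071457  1.2546692  -0.14303044]
{'fl': [601.7, 107.8, 0.0], 'fr': [606.8, -32.1, 0.0]}
0.25 [-11.2, -0.6, -2.0, 0.001, 0.05, 0.001]
0.2 [-21.9, -0.6, -3.7, 0.001, 0.1, 0.001]
0.15 [-32.7, -0.6, -4.9, 0.001, 0.15, 0.001]
0.1 [-43.5, -0.6, -5.5, 0.001, 0.2, 0.001]
0.06 [-52.2, -0.6, -5.6, 0.001, 0.24, 0.001]
0.03 [-58.7, -0.6, -5.5, 0.001, 0.27, 0.001]
0 [-65.2, -0.6, -5.1, 0.001, 0.3, 0.001]
```

View pics/c11.png

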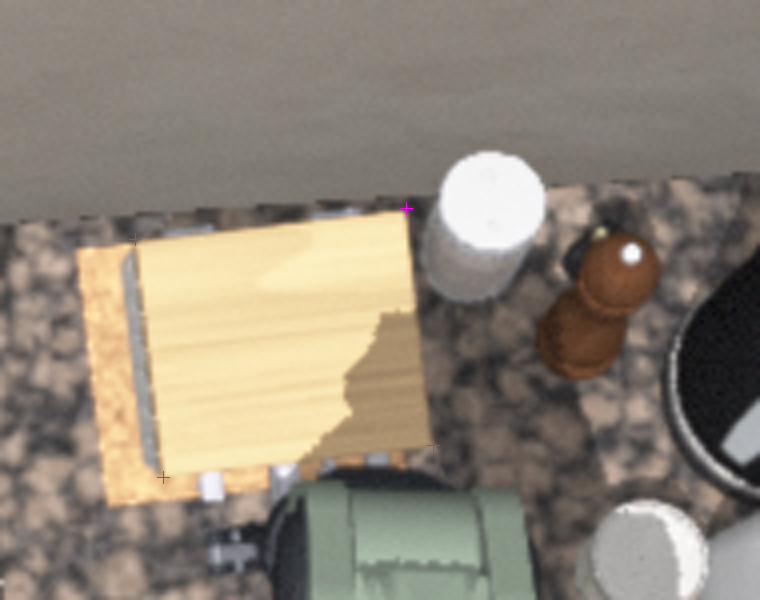

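The chest stands over the mat and the overlay matches again. The estimated offset is about 4 mm in x and 3 mm in y, so I'll let it down gently.

```bash
python3 shift.py '[[-11,0,-2,0,0.05,0,5],[-22,0,-3.7,0,0.1,0,5],[-32.7,0,-4.9,0,0.15,0,5],[-43.5,0,-5.5,0,0.2,0,5],[-48,0,-5.6,0,0.22,0,5],[-52.2,0,-5.6,0,0.24,0,5],[-55.5,0,-5.6,0,0.255,0,5],[-58.7,0,-5.5,0,0.27,0,5],[-62,0,-5.3,0,0.285,0,5],[-65.2,0,-5.1,0,0.3,0,5]]' 
python3 - <<'E'
from nx import *
adv([-65.2,0,-5.1,0,0.3,0])
c,rc,f=est();print(c,f,rc.as_euler('ZXY').round(3),state()[0]["torque"])
E
```

```text
clock: 40.9
eef_pos: [557.2, 32.8, 212.6]
eef_rot: [-0.001, -0.023, 1.0, -0.0]
wrist_force: [-12.1, -0.4, 12.7]
opening: 12.8
grasp_force: 102.5
[672.55809843  38.17568172   1.06907726] {'fl': [603.4, 105.0, 1.2], 'fr': [609.9, -34.8, 1.2], 'bl': [735.2, 111.2, 0.9], 'br': [741.8, -28.7, 0.9]} [ 0.047 -0.     0.003] [-0.09025704  1.99618641 -0.01904192]
```

```bash
python3 shift.py '[[0.7,0,-0.5,0,0,0,5],[1.2,0,-1,0,0,0,5],[1.2,0,-1,0,0,0,5]]' 40
python3 shift.py '[[0,0,0,0,0,0,40],[0,0,0,0,0,0,40],[0,0,0,0,0,0,40],[0,0,0,0,0,0,40],[0,0,-50,0,0,0,40],[0,0,-110,0,0,0,40],[0,0,-150,0,0,0,40],[250,150,-150,0,0,0,40],[250,150,-150,0,0,0,40],[250,150,-150,0,0,0,40]]'
python3 shift.py '[[120,70,0,0,0,0,40],[120,70,0,0,0,0,40],[120,70,0,0,0,0,40],[120,70,0,0,0,0,40],[120,70,0,0,0,0,40]]'
python3 - <<'E'
from nx import *
cm=cam(); im=cm["img"][:,:,::-1].copy()
P=T([671.8,38.2,.047],np.array([[70,80,226],[70,-80,226],[-70,-80,226],[-70,80,226.]]))
im2=cv2.resize(im[130:280,310:500],None,fx=4,fy=4,interpolation=cv2.INTER_CUBIC)
for u in w2p(cm,P): cv2.drawMarker(im2,tuple(int(x) for x in (u-[310,130])*4+1.5),(255,0,255),cv2.MARKER_CROSS,12,1)
cv2.imwrite("pics/c12.png",im2)
E
```

```text
clock: 41.28
eef_pos: [557.1, 32.7, 212.5]
eef_rot: [-0.0, -0.023, 1.0, 0.0]
wrist_force: [-3.7, -0.4, 5.1]
opening: 12.5
grasp_force: 101.5
clock: 42.52
eef_pos: [390.8, 121.9, 362.3]
eef_rot: [0.0, -0.023, 1.0, 0.001]
wrist_force: [0.2, 1.4, 0.4]
opening: 39.9
grasp_force: 0.0
clock: 43.15
eef_pos: [270.5, 185.5, 362.4]
eef_rot: [0.0, -0.023, 1.0, 0.0]
wrist_force: [0.3, -0.2, 0.1]
opening: 40.1
grasp_force: 0.0
```

View pics/c12.png

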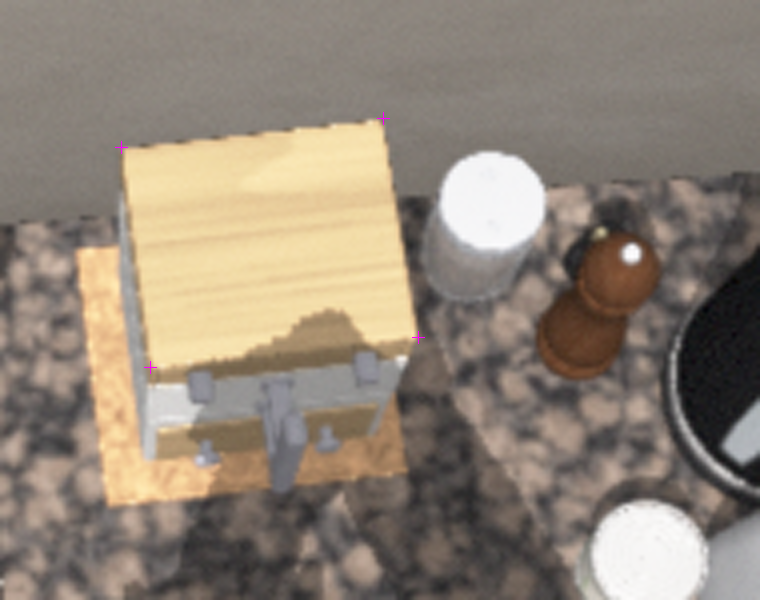

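The chest stands flat and shut, square on the mat. The mat shows about evenly on both sides: 42 px left and 36 px right. The mill and the containers are untouched.

```bash
python3 -c "
from bench import manip
print(manip.sign_off())"
```

```text
the job is handed in; nothing more can be done
None
```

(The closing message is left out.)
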